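Unscrew the orange canister lid

ROBOT

A 6-joint arm with a two-finger parallel gripper is mounted at the origin on a cart in front of the work surface, level with it; the furniture and walls round the work are solid. World frame = base frame: x ahead of the robot, y to its left, z up, the work surface at z = 0. Lengths are in m, angles in rad, forces in N, time in s.
With the tool pointing down it reaches from about 0.375 to 0.975 m from the base axis. Payload 3.8 kg.
Tool frame: the origin (TCP) lies midway between the tips of the shut fingers; the grasp point (between the pads) lies 19 mm behind it; z points along the fingers, y is the line along which they close (so a half turn about z gives the same grasp; the last joint's range is limited). The gripper opens to 88 mm and grips with 3 to 60 N. Pads are 18 mm wide; open, the fingers measure 123 mm over their backs; the gripper's body (75 mm by 187 mm) begins 45 mm behind the grasp point.
Start: joints at [-1.177, 0.264, 1.604, -0, 1.274, -0.037], TCP at [0.282, -0.613, 0.207] pointing down, gripper open.
Joint ranges: [-2.63, 2.63], [-0.94, 2.18], [0.31, 2.57], [-1.31, 4.45], [0, 2.66], [-2.55, 2.55]. Speed limits (rad/s): [2.57, 2.57, 3.14, 3.14, 3.14, 3.14].

INTERFACE

Orientations are given as a rotation vector (axis times angle).
In Python, from cell import manip, inverse_kinematics, cams, order gives the robot as it stands. Calls block until the motion is done:
- manip.move_pose(position, orientation): joint-space move of the TCP to a pose.
- manip.move_linear(position, rate=0.15, rot=None): straight line of the TCP; rot=None keeps the orientation; rate is the mean speed in m/s.
- manip.set_joints(angles): joint-space move.
- manip.set_gripper(opening, force=None): finger opening in m; force is the grip in N (None keeps the last); returns when the fingers have stopped.
- manip.dwell(seconds).
- inverse_kinematics(position, orientation): joint angles nearest the present ones, or None.
- manip.state(): the state.
- cams.capture(name): name is "side" or "top"; returns a dict with "image" (400x640x3 uint8, blue, green, red), "z_map" (400x640 float32, m along the optical axis (not along the pixel's ray), 0 where there is no reading), "intrinsics" (3x3 intrinsics, pixels), "position" and "orientation" of the camera in the world. Camera axes: x right, y down, z forward; pixel columns grow to the right and rows downward; lengths in m; the calibration is good to about 2 mm. A picture is of the moment at which its call begins.
A pose or a line that the arm cannot do raises manip.IKError and nothing moves.
- order.close_job(): hands the job in; it is judged then, once.
The state is a dict: "clock": time; "joint_pos": joint angles; "joint_velocities": joint speeds; "tau": joint torques, N m; "tool_pos": TCP position; "tcp_rot": TCP orientation; "contact_force": force on the tool from outside, world axes, zero at the start; "moment": the same for the moment, N m; "gripper_width": finger opening in m; "grasp_force": force on a finger pad.
Only numpy, scipy, OpenCV 4.12 (cv2) and the standard library are available. Lean on these libraries where they do the work, as an engineer would, in place of code of your own. Each camera call takes 0.05 s, during which the arm holds its last target. There are 200 camera calls.

TASK

Open the small metal canister with the orange lid: twist its screw lid anticlockwise, taking a fresh grip as often as needed, until it comes loose, and lift it off. Set the lid down gently, top up, wholly on the cork coaster, and let go; leave the canister with the blue lid shut.

Things in the scene. Friction and masses are not known exactly. Their poses are not given: they have to be found in the camera images.
- orange_lid: Round ribbed orange screw lid, 58 mm across, 34 mm high, upright sides, 60 g. Origin: centre of its lower edge; z up through its top. Yaw minus the jar's yaw is 0 when tight and grows anticlockwise (seen from above) as it loosens; starts at 3 to 18 degrees; thread holds it down to about 111; free to lift straight up at 115 to 138 (pops up 2 mm); stop at 140. Two 60 degree twists free it.
- orange_jar: Aluminium canister with an orange band, fixed to the worktop by a black rubber foot (84 mm across, 12 mm high): it cannot slide or turn. Body 54 mm across, 60 mm high, then the neck inside the lid; a sprung seal presses the lid up (about 10 N; 0.2 to 0.5 N m to turn). Origin: centre of its underside. Shut lid's lower edge is 61 mm and its top 95 mm above the origin.
- coaster: Round cork coaster, 120 mm across, 6 mm thick, fixed flat on the worktop. Origin: centre of its underside; its top is 6 mm above the origin.
- blue_lid: The same lid in blue on a like canister with a blue band: not to be opened. 58 mm across, 34 mm high; origin: centre of its lower edge.
Mind the look-alikes: they are no part of the job. Several things have the shape of the orange_lid; the one meant has the colours described above.

How it is judged:
By the outcome, as a careful person would: the job done as asked, in the order asked, and still so for the second after the job is handed in, with the robot touching nothing.
It also fails if it takes over 48 s, if anything falls off the work surface, if the arm or the gripper's body presses on something with over 40 N, if the wrist force passes 120 N, or if a joint passes its speed limit or range.

## Working session

There is one attempt and no reset: what is moved stays moved. The work goes in short steps, each a Python script; the robot and the scene stay as the last script left them, time stands still between calls to the robot, and variables do not carry over. Pictures are saved under pics/ and viewed, at most 10 in all, crops included, and the job is handed in when it is done.

```bash
mkdir -p pics
cat > h.py <<'E'
import numpy as np,cv2
from scipy.spatial.transform import Rotation as R
from cell import manip,inverse_kinematics,cams,order
def world(c):
    K=c["intrinsics"];z=c["z_map"];v,u=np.indices(z.shape)
    P=np.stack([(u-K[0,2])/K[0,0]*z,(v-K[1,2])/K[1,1]*z,z],-1)
    o=np.array(c["orientation"])
    Rm=o if o.shape==(3,3) else R.from_rotvec(o).as_matrix() if o.size==3 else None
    return P@Rm.T+np.array(c["position"])
def down(yaw): # tool z down, tool y at world angle yaw
    y=np.array([np.cos(yaw),np.sin(yaw),0]);z=np.array([0,0,-1.]);x=np.cross(y,z)
    return R.from_matrix(np.stack([x,y,z],1)).as_rotvec()
E
python3 - <<'E'
from h import *
s=manip.state();print(s)
for n in("top","side"):
    c=cams.capture(n);cv2.imwrite(f"pics/{n}0.png",c["image"]);np.savez(f"{n}0.npz",**c)
    print(n,c["position"],c["orientation"],c["intrinsics"][0])
E
```

```text
{'clock': 0.0, 'joint_pos': array([-1.17691422e+00,  2.64766052e-01,  1.60531449e+00,  4.84643982e-06,
        1.27369023e+00, -3.69049625e-02]), 'joint_velocities': array([ 1.91463220e-03,  5.81172000e-04, -8.91938661e-04,  8.42187339e-05,
        1.60553983e-04, -8.77614030e-04]), 'tau': array([-2.86641247e-03, -5.02113891e+01, -3.56881535e+01,  7.25294044e-02,
        2.93491501e-02, -1.71894458e-04]), 'tool_pos': array([ 0.28157914, -0.61263793,  0.20531151]), 'tcp_rot': array([-3.06690349e+00, -6.70998018e-01,  5.99870345e-04]), 'contact_force': array([-0.52518592,  0.16529679,  0.79708199]), 'moment': array([-0.00127383, -0.03371097, -0.02537154]), 'grasp_force': 0.0, 'gripper_width': 0.08826717768997683}
top [0.3559546  0.00693506 1.37028954] [-2.14752995  2.1574346  -0.15209363] [456.73021201   0.         323.24646403]
side [ 0.52542307 -0.81685869  0.55007462] [-2.11407161 -0.00429219  0.0040592 ] [423.49188122   0.         316.51588225]
```

View pics/top0.png

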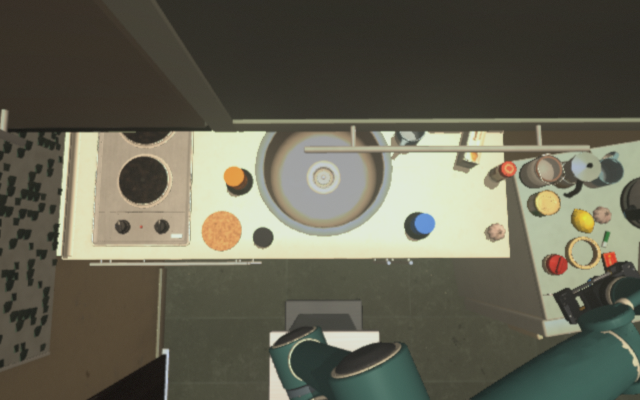

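View pics/side0.png

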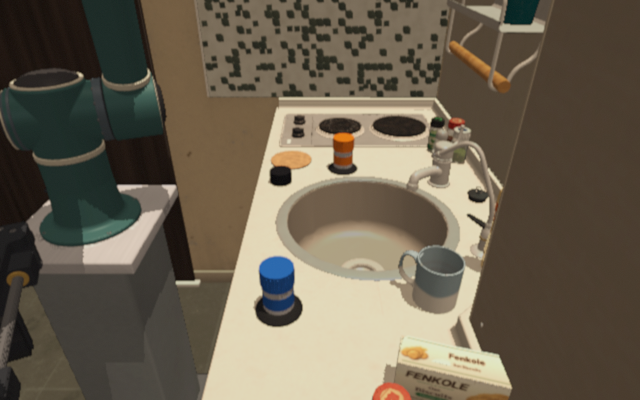

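Top view: the orange lid is at about (233,176), the coaster at (222,231) and the blue lid at (424,223). There is a black look-alike at (262,237), and a cabinet overhangs rows below about 130. The side view shows the orange canister at (343,150), standing on its foot.

Run:
```python
from h import *
for n in("top","side"):
    c=dict(np.load(f"{n}0.npz"));W=world(c);h=cv2.cvtColor(c["image"],cv2.COLOR_BGR2HSV)
    ok=(c["z_map"]>0)
    box=(abs(W[...,0]-.55)<.35)&(abs(W[...,1]-.25)<.35)&ok
    m=box&(h[...,0]>3)&(h[...,0]<18)&(h[...,1]>190)&(W[...,2]>.08)
    p=W[m];print(n,"orange",m.sum(),p.min(0),p.max(0))
    t=p[p[:,2]>np.percentile(p[:,2],95)-.006]
    (cc,r)=cv2.minEnclosingCircle(t[:,:2].astype(np.float32));print(" top",cc,r,np.median(t[:,2]),len(t))
    m=box&(h[...,0]>3)&(h[...,0]<20)&(h[...,1]>90)&(W[...,2]<.02)&(W[...,2]>-.01)
    k=cv2.connectedComponentsWithStats(m.astype(np.uint8))
    i=1+np.argmax(k[2][1:,4]);p=W[k[1]==i]
    cc,r=cv2.minEnclosingCircle(p[:,:2].astype(np.float32));print(" coaster",cc,r,p.mean(0),len(p),np.median(p[:,2]))
    if n=="top":
        for v,u in((60,100),(60,230),(120,230),(126,233),(150,430),(150,330),(20,300),(128,150),(237,262),(244,262),(223,424)):print(v,u,W[v,u].round(3))
for yaw in np.arange(-180,181,30):
    q=inverse_kinematics([.575,.27,.09],down(np.radians(yaw)));print(yaw,None if q is None else np.round(q,2))
```

```text
Traceback (most recent call last):
ValueError: zero-size array to reduction operation minimum which has no identity
```

```bash
cat > m.py <<'E'
from h import *
for n in("top","side"):
    c=dict(np.load(f"{n}0.npz"));W=world(c);h=cv2.cvtColor(c["image"],cv2.COLOR_BGR2HSV)
    px=((176,233),(231,222)) if n=="top" else ((150,343),(160,291))
    for a in px: print(n,a,W[a].round(3),c["z_map"][a],h[a])
    v,u=np.indices(h.shape[:2]); 
    for (a,rad,nm) in ((px[0],20,"lid"),(px[1],28,"coaster")):
        m=(abs(v-a[0])<rad)&(abs(u-a[1])<rad)&(h[...,0]>3)&(h[...,0]<20)&(h[...,1]>(170 if nm=="lid" else 70))&(c["z_map"]>0)
        p=W[m]
        if nm=="lid":p=p[p[:,2]>np.percentile(p[:,2],90)-.008]
        else:p=p[abs(p[:,2]-np.median(p[:,2]))<.012]
        cc,r=cv2.minEnclosingCircle(p[:,:2].astype(np.float32));print(" ",nm,np.round(cc,4),round(r,4),p.mean(0).round(4),len(p))
    if n=="top":
        for a in((60,100),(60,230),(120,230),(126,233),(150,430),(150,330),(20,300),(128,150),(237,262),(244,262),(223,424)):print(a,W[a].round(3))
E
python3 m.py
```

```text
top (176, 233) [0.59  0.256 0.096] 1.2933196 [ 17 174 226]
top (231, 222) [0.44  0.303 0.006] 1.3621207 [ 15 140 219]
  lid [0.5888 0.2546] 0.0267 [0.5898 0.2561 0.0959] 232
  coaster [0.4423 0.3056] 0.0603 [0.4414 0.3054 0.0066] 1234
(60, 100) [0.558 0.231 0.928]
(60, 230) [0.563 0.102 0.915]
(120, 230) [0.559 0.141 0.719]
(126, 233) [0.558 0.142 0.691]
(150, 430) [ 0.519 -0.158  0.696]
(150, 330) [ 0.519 -0.007  0.696]
(20, 300) [0.564 0.025 0.994]
(128, 150) [0.562 0.276 0.671]
(237, 262) [0.42  0.179 0.039]
(244, 262) [0.4   0.18  0.032]
(223, 424) [ 0.455 -0.281  0.092]
side (150, 343) [0.591 0.228 0.067] 1.1439914 [ 12 230 131]
side (160, 291) [0.445 0.292 0.006] 1.2306477 [ 16 137 217]
  lid [0.594  0.2534] 0.0318 [0.5919 0.2474 0.0943] 181
  coaster [0.4443 0.3126] 0.1648 [0.446  0.3063 0.0061] 628
```

Run:
```python
from h import *
L=np.array([.590,.2555]);a=np.arctan2(L[1],L[0]);rh=L/np.hypot(*L)
for y in(-60,0,60,120): 
    q=inverse_kinematics([*L,.065],down(a+np.radians(y)));print(y,None if q is None else np.round(q,2))
q0=manip.state()["joint_pos"]
q=np.array(inverse_kinematics([*(rh*.45),.17],down(a+np.pi/2)));print(q)
# choose q6 (mod pi) arm
manip.set_joints(q)
s=manip.state();print(s["clock"],s["tool_pos"],s["contact_force"],s["joint_pos"].round(3))
c=cams.capture("side");cv2.imwrite("pics/side1.png",c["image"])
```

```text
-60 [ 0.37  0.32  1.8  -0.    1.01  1.01]
0 [ 0.37  0.32  1.8  -0.    1.01 -0.04]
60 [ 0.37  0.32  1.8  -0.    1.01 -1.09]
120 [ 0.37  0.32  1.8  -0.    1.01 -2.13]
[ 0.35330837 -0.14514518  2.10495676  0.          1.18178107 -1.62615794]
2.9333 [0.41339731 0.17842431 0.1701053 ] [-0.67438162  0.17135818 -0.27864794] [ 0.352 -0.145  2.105 -0.     1.182 -1.626]
```

View pics/side1.png

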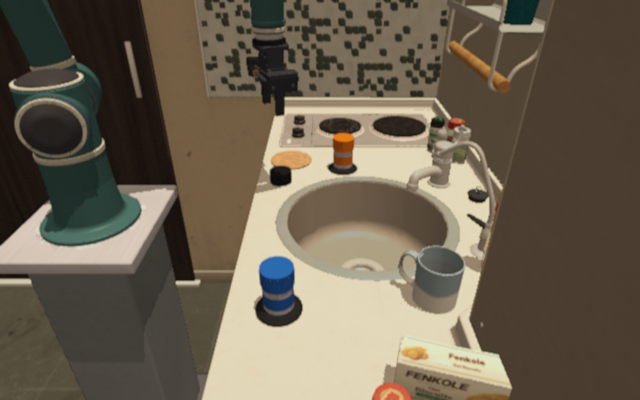

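The arm is clear at the far left, with the gripper at about (275,80) and the canister untouched. Next I go above the lid, descend and grip.

Run:
```python
from h import *
L=np.array([.590,.2555]);a=np.arctan2(L[1],L[0])
rv=down(a-1.40)
manip.move_pose([*L,.15],rv)
s=manip.state();print(s["clock"],s["tool_pos"],s["contact_force"].round(2),s["joint_pos"].round(3))
manip.move_linear([*L,.066],rate=.1)
s=manip.state();print(s["clock"],s["tool_pos"],s["contact_force"].round(2))
f0=s["contact_force"]
manip.set_gripper(.05,15)
s=manip.state();print(s["clock"],s["tool_pos"],(s["contact_force"]-f0).round(2),s["moment"].round(2),s["gripper_width"],s["grasp_force"])
c=cams.capture("side");cv2.imwrite("pics/side2.png",cv2.resize(c["image"][50:200,220:460],None,fx=3,fy=3))
```

```text
5.5083 [0.58992627 0.25544655 0.15003067] [0.22 0.27 0.04] [0.37  0.243 1.736 0.    1.162 1.361]
6.5 [0.59068894 0.25574499 0.06677273] [0.03 0.65 0.38]
7.2083 [0.58997989 0.2555003  0.06597763] [ 0.02 -0.58 -0.87] [-0.03  0.03 -0.01] 0.04992999546553051 0.0
```

View pics/side2.png

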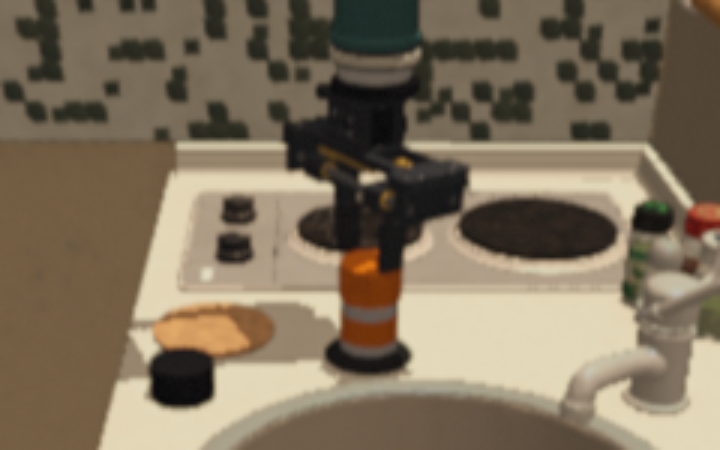

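The lid (top near (370,262) in the crop) is not gripped: the fingers closed to 50 mm without force, and their tips are near (345,240) and (390,265). I'll locate the tips using depth.

Run:
```python
from h import *
for n in("side","top"):
    c=cams.capture(n);W=world(c);np.savez(f"{n}1.npz",**c)
    dark=(c["image"].max(2)<70)&(c["z_map"]>0)
    b=dark&(np.hypot(W[...,0]-.59,W[...,1]-.2555)<.1)&(W[...,2]>.03)&(W[...,2]<.14)
    v,u=np.nonzero(b);p=W[b]
    o=np.argsort(p[:,2])[:400:12] if n=="side" else []
    for i in o: print(n,v[i],u[i],p[i].round(3))
print(manip.state()["gripper_width"])
c=dict(np.load("side1.npz"));W=world(c)
for r in range(112,150,3):print(r,[tuple((W[r,u]*1000).astype(int)) for u in range(328,362,5)])
cv2.imwrite("pics/top2.png",cv2.resize(np.load("top1.npz")["image"][120:270,150:350],None,fx=4,fy=4))
```

```text
side 140 350 [0.61  0.232 0.095]
side 132 335 [0.571 0.273 0.101]
side 131 333 [0.565 0.274 0.103]
side 138 347 [0.6   0.22  0.106]
side 129 335 [0.571 0.277 0.108]
side 137 348 [0.603 0.217 0.11 ]
side 128 334 [0.568 0.272 0.113]
side 134 352 [0.614 0.226 0.114]
side 125 338 [0.579 0.284 0.117]
side 126 334 [0.567 0.27  0.119]
side 132 352 [0.613 0.223 0.121]
side 123 331 [0.559 0.283 0.123]
side 131 352 [0.613 0.221 0.125]
side 122 331 [0.559 0.279 0.127]
side 130 350 [0.607 0.219 0.129]
side 129 348 [0.602 0.222 0.13 ]
side 120 332 [0.562 0.281 0.132]
side 119 331 [0.559 0.283 0.134]
side 126 346 [0.597 0.227 0.136]
side 127 348 [0.602 0.216 0.138]
side 118 336 [0.573 0.276 0.14 ]
0.05026941444053962
112 [(np.int64(560), np.int64(721), np.int64(-3)), (np.int64(564), np.int64(275), np.int64(157)), (np.int64(575), np.int64(231), np.int64(173)), (np.int64(586), np.int64(199), np.int64(184)), (np.int64(598), np.int64(199), np.int64(184)), (np.int64(608), np.int64(165), np.int64(196)), (np.int64(620), np.int64(162), np.int64(197))]
115 [(np.int64(560), np.int64(675), np.int64(1)), (np.
[... 3193 characters left out ...]
3)), (np.int64(650), np.int64(427), np.int64(3))]
145 [(np.int64(554), np.int64(398), np.int64(5)), (np.int64(564), np.int64(246), np.int64(73)), (np.int64(577), np.int64(229), np.int64(81)), (np.int64(590), np.int64(225), np.int64(83)), (np.int64(604), np.int64(229), np.int64(81)), (np.int64(619), np.int64(241), np.int64(75)), (np.int64(648), np.int64(402), np.int64(4))]
148 [(np.int64(554), np.int64(391), np.int64(-1)), (np.int64(565), np.int64(248), np.int64(63)), (np.int64(577), np.int64(228), np.int64(73)), (np.int64(591), np.int64(225), np.int64(74)), (np.int64(604), np.int64(224), np.int64(74)), (np.int64(619), np.int64(243), np.int64(66)), (np.int64(647), np.int64(386), np.int64(1))]
```

View pics/top2.png

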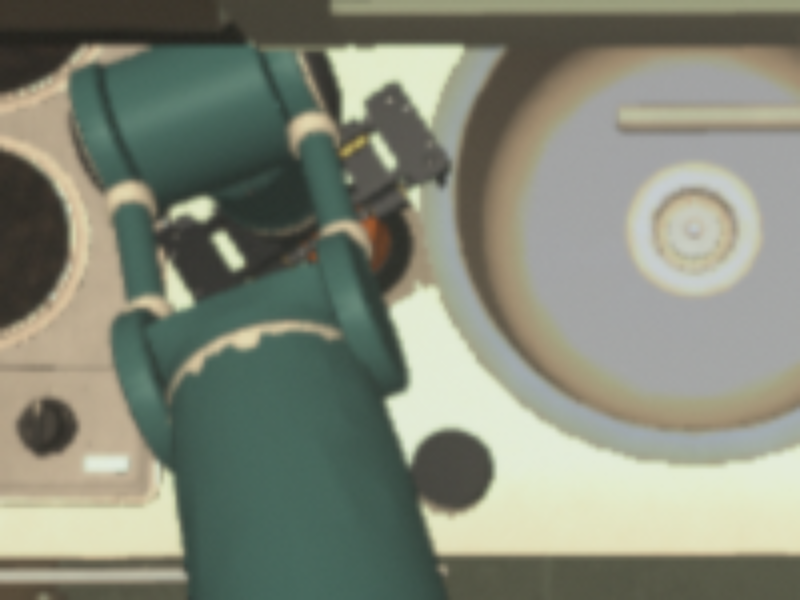

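Side depth shows the finger tips ending at z≈0.098, just above the lid top at 0.095, so the real tips sit about 30 mm higher than the reported TCP. In the top view the arm hides the lid, but the gripper is centred over it. I'll open and descend in guarded steps.

```bash
cat >> h.py <<'E'
def near(c,x,y,r=.1,lo=.02,hi=.16):
    W=world(c);b=(c["image"].max(2)<70)&(c["z_map"]>0)&(np.hypot(W[...,0]-x,W[...,1]-y)<r)&(W[...,2]>lo)&(W[...,2]<hi)
    return W[b]
def st(t="",f0=0):
    s=manip.state();print(t,round(s["clock"],2),s["tool_pos"].round(4),"F",(s["contact_force"]-f0).round(1),"M",s["moment"].round(2),"w",round(s["gripper_width"],4),round(s["grasp_force"],1));return s
E
python3 - <<'E'
from h import *
L=[.590,.2555]
manip.set_gripper(.088)
f0=st("open")["contact_force"]
p=near(cams.capture("side"),.605,.2);q=p[p[:,1]<.235];print("near finger lowest",q[np.argsort(q[:,2])[:40:8]].round(3))
for z in(.058,.05,.043,.037):
    manip.move_linear([*L,z],rate=.05)
    s=st("",f0)
    if np.linalg.norm(s["contact_force"]-f0)>5: break
p=near(cams.capture("side"),.605,.2);q=p[p[:,1]<.235];print("near finger lowest",q[np.argsort(q[:,2])[:40:8]].round(3))
manip.set_gripper(.05,15);st("close",f0)
c=cams.capture("side");cv2.imwrite("pics/side3.png",cv2.resize(c["image"][70:190,240:440],None,fx=4,fy=4))
E
```

```text
open 8.07 [0.59   0.2555 0.066 ] F [-0.5  0.3  0.2] M [ 0.02  0.01 -0.01] w 0.0879 0.0
near finger lowest [[0.61  0.203 0.099]
 [0.618 0.201 0.106]
 [0.623 0.208 0.108]
 [0.62  0.202 0.11 ]
 [0.628 0.211 0.115]]
 8.43 [0.5893 0.2553 0.0571] F [ 0.7 -0.1 -0.2] M [-0.    0.    0.01] w 0.088 0.0
 8.73 [0.5894 0.2553 0.0492] F [ 0.3  0.3 -0.7] M [0.01 0.04 0.01] w 0.0882 0.0
 9.03 [0.5896 0.2553 0.0424] F [-0.3 -0.2 -0.1] M [-0.04 -0.02 -0.02] w 0.0883 0.0
 9.29 [0.5896 0.2553 0.0364] F [-0.1 -0.8  0. ] M [0.04 0.04 0.07] w 0.0881 0.0
near finger lowest [[0.612 0.206 0.069]
 [0.625 0.21  0.076]
 [0.611 0.207 0.08 ]
 [0.622 0.208 0.083]
 [0.621 0.206 0.086]]
close 9.9 [0.5906 0.2549 0.0372] F [ 3.  -3.4  0.9] M [-0.49 -0.31  0.03] w 0.0578 15.0
```

View pics/side3.png

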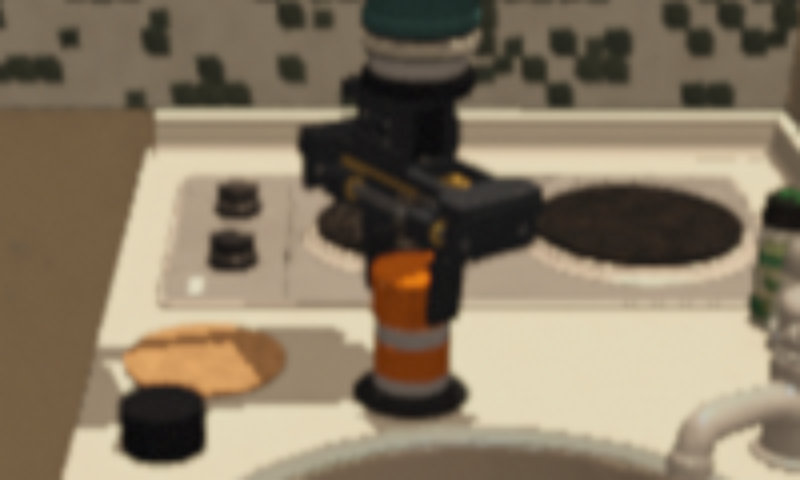

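The lid is now gripped: the near finger is on the lid side at about (445,290), width 57.8 mm, 15 N, with a small side force. I'll recentre slightly, firm up the grip and twist.

Run:
```python
from h import *
L=[.5908,.2543]
f0=np.zeros(3)
manip.move_linear([*L,.037],rate=.05);st("shift")
manip.set_gripper(.05,45);s=st("grip")
q=np.array(inverse_kinematics([*L,.037],s["tcp_rot"]));print(q.round(3),s["joint_pos"].round(3))
q=q.copy();q6=q[5]
for d in(20,40,60,80,100,110,120):
    q[5]=q6-np.radians(d);manip.set_joints(q);s=st(d)
    if np.linalg.norm(s["contact_force"])>60:break
```

```text
shift 10.2 [0.5906 0.2548 0.0372] F [-1.   0.5  1.7] M [0.14 0.08 0.08] w 0.0572 15.0
grip 10.42 [0.5906 0.2548 0.0372] F [-1.2  1.5  2.2] M [ 0.24  0.23 -0.  ] w 0.0575 45.0
[3.670e-01 3.540e-01 1.821e+00 1.000e-03 9.670e-01 1.358e+00] [3.680e-01 3.540e-01 1.821e+00 1.000e-03 9.670e-01 1.359e+00]
20 10.84 [0.5911 0.2543 0.0372] F [ 0.6 -0.6  1.2] M [-0.03 -0.04  0.17] w 0.0571 45.0
40 11.27 [0.5911 0.2542 0.0372] F [ 0.9 -0.3  2. ] M [-0.09 -0.14  0.1 ] w 0.0572 45.0
60 11.69 [0.5916 0.2539 0.0372] F [ 3.4 -2.7  1. ] M [-0.45 -0.55  0.09] w 0.0575 45.0
80 12.12 [0.5923 0.2538 0.0372] F [ 5.  -2.5  0.2] M [-0.5  -0.86  0.23] w 0.0573 45.0
100 12.54 [0.593  0.2542 0.0383] F [ 3.8 -3.4  3.5] M [-0.45 -0.75  0.13] w 0.0568 45.0
110 12.83 [0.5931 0.2548 0.0386] F [ 5.  -2.3  5.3] M [-0.28 -0.84  0.05] w 0.0571 45.0
120 13.12 [0.5935 0.2549 0.0387] F [ 5.6 -2.1  5.2] M [-0.19 -1.02  0.05] w 0.0576 45.0
```

z rose 1.5 mm and the torque fell, so the lid has popped free. Lifting straight up.

Run:
```python
from h import *
for z in(.043,.05,.07,.10,.15):
    p=[.5928,.2548,z];manip.move_linear(p,rate=.05 if z<.08 else .1);s=st(z)
    if s["contact_force"][2]<-15: print("stuck");break
c=cams.capture("side");np.savez("side2.npz",**c)
cv2.imwrite("pics/side4.png",cv2.resize(c["image"][40:190,240:440],None,fx=4,fy=4))
```

```text
0.043 13.4 [0.5933 0.2551 0.0431] F [ 4.4 -0.3  1.7] M [-0.05 -0.81 -0.02] w 0.0572 45.0
0.05 13.69 [0.5911 0.2546 0.049 ] F [-0.1 -0.1 -0.5] M [-0.01 -0.22  0.03] w 0.0573 45.0
0.07 14.24 [0.5931 0.2549 0.0706] F [-0.6  0.3 -1.3] M [ 0.02 -0.15  0.02] w 0.0568 45.0
0.1 14.69 [0.5934 0.255  0.1009] F [-0.6 -0.3 -0.7] M [ 0.06 -0.14  0.02] w 0.0573 45.0
0.15 15.34 [0.5926 0.2547 0.1499] F [-0.6  1.  -2. ] M [ 0.02 -0.13 -0.  ] w 0.0572 45.0
```

View pics/side4.png

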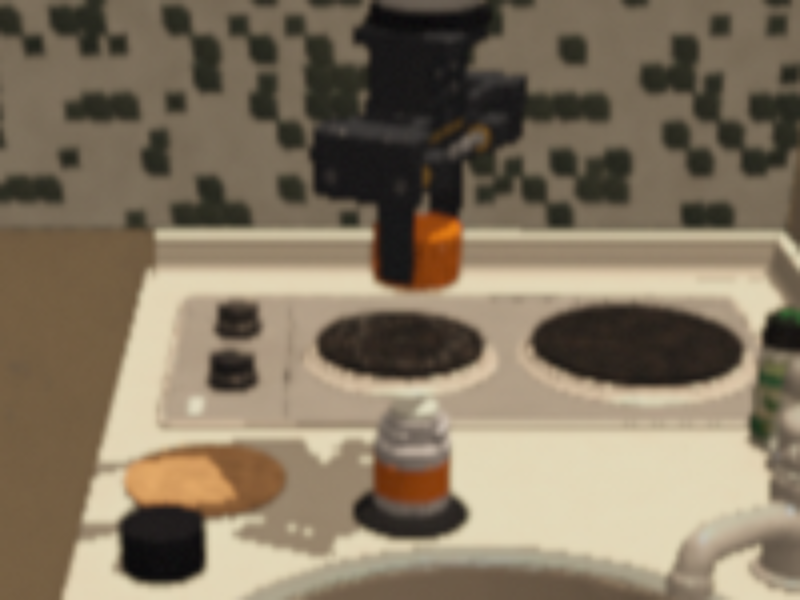

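The lid is in the gripper at about (417,250), and the bare silver neck is at (412,425). The coaster at (205,480) is free. Now to place it.

Run:
```python
from h import *
C=[.4425,.3055]
manip.move_linear([*C,.15],rate=.15);st()
manip.move_linear([*C,.02],rate=.12)
p=[]
c=cams.capture("side");W=world(c);h=cv2.cvtColor(c["image"],cv2.COLOR_BGR2HSV)
m=(h[...,1]>190)&(h[...,0]<18)&(np.hypot(W[...,0]-C[0],W[...,1]-C[1])<.05)&(W[...,2]>.02);o=W[m]
print("lid z",o[:,2].min(),o[:,2].max(),len(o),o[:,0].min(),o[:,0].max())
manip.move_linear([*C,-.010],rate=.06)
manip.dwell(.15);f0=st("pre")["contact_force"]
z=-.010
while z>-.026:
    z-=.0015;manip.move_linear([*C,z],rate=.02);manip.dwell(.1);s=st(round(z,4),f0)
    if s["contact_force"][2]-f0[2]>4:break
c=cams.capture("side");cv2.imwrite("pics/side5.png",cv2.resize(c["image"][70:220,220:420],None,fx=4,fy=4))
```

```text
16.6 [0.4433 0.3055 0.1502] F [-0.1 -0.6 -0.3] M [ 0.06 -0.2  -0.02] w 0.0577 45.0
lid z 0.04540410844227938 0.09513945041677702 201 0.4349273905888806 0.46992053895421004
pre 18.68 [ 0.4429  0.3057 -0.0096] F [-0.4  0.  -0.6] M [-0.01 -0.19  0.02] w 0.0577 45.0
-0.0115 19.03 [ 0.4426  0.3055 -0.0114] F [-0.   0.1  0.2] M [ 0.06 -0.12 -0.01] w 0.057 45.0
-0.013 19.38 [ 0.4424  0.3055 -0.0131] F [ 0.8 -0.1  0.7] M [ 0.05 -0.1   0.06] w 0.0572 45.0
-0.0145 19.73 [ 0.4425  0.3055 -0.0146] F [ 0.1  0.4 -0. ] M [-0.02 -0.12 -0.04] w 0.0571 45.0
-0.016 20.08 [ 0.4425  0.3055 -0.016 ] F [-0.1  0.1  0.1] M [ 0.03 -0.18  0.01] w 0.0572 45.0
-0.0175 20.43 [ 0.4425  0.3055 -0.0175] F [0.9 0.1 0.1] M [ 0.01 -0.11 -0.01] w 0.0572 45.0
-0.019 20.78 [ 0.4428  0.3057 -0.0183] F [-0.5 -1.4  6.1] M [-0.23  0.2  -0.05] w 0.0571 45.0
```

View pics/side5.png

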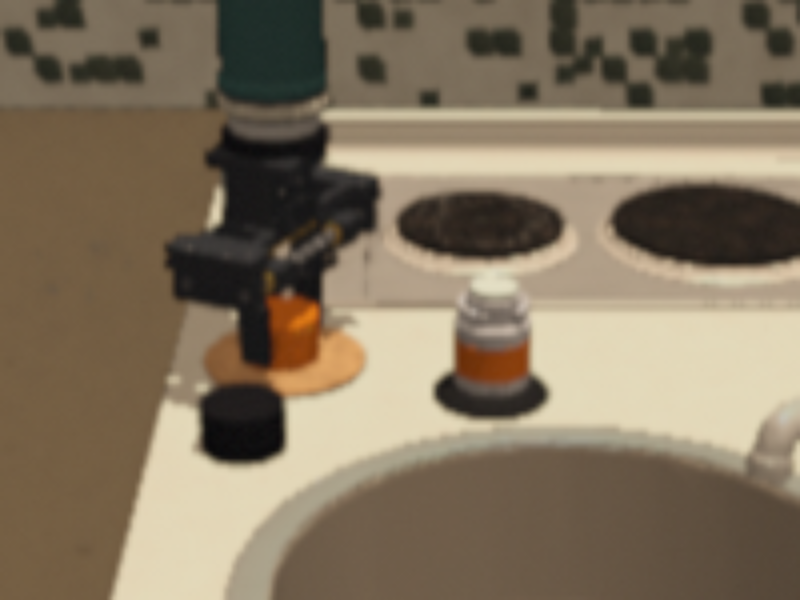

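Contact came at the expected height. The lid stands on the coaster at about (290,330) in the crop. Releasing and backing off.

Run:
```python
from h import *
C=[.4425,.3055]
manip.set_gripper(.088);st("open")
manip.move_linear([*C,.02],rate=.05);manip.move_linear([*C,.13],rate=.12)
s=st("up")
q=s["joint_pos"].copy();q[0]+=.45;manip.set_joints(q);st("aside")
c=cams.capture("top");W=world(c);h=cv2.cvtColor(c["image"],cv2.COLOR_BGR2HSV)
m=(h[...,1]>165)&(h[...,0]<19)&(np.hypot(W[...,0]-C[0],W[...,1]-C[1])<.06)&(W[...,2]>.025);o=W[m];print(m.sum(),np.median(o,0).round(4),o[:,:2].min(0),o[:,:2].max(0))
c=cams.capture("side");cv2.imwrite("pics/side6.png",cv2.resize(c["image"][70:220,220:420],None,fx=4,fy=4))
```

```text
open 21.45 [ 0.4425  0.3055 -0.0191] F [-0.6 -0.7 -0.5] M [-0.   -0.13 -0.01] w 0.0878 0.0
up 23.45 [0.4418 0.3051 0.129 ] F [ 0.3  0.5 -0.7] M [ 0.09 -0.13  0.03] w 0.0881 0.0
aside 24.4 [0.2655 0.4663 0.1286] F [-0.2  0.4 -0.6] M [ 0.08 -0.13  0.  ] w 0.0879 0.0
297 [0.438  0.3061 0.0405] [0.41170444 0.27728755] [0.46456768 0.33414807]
```

View pics/side6.png

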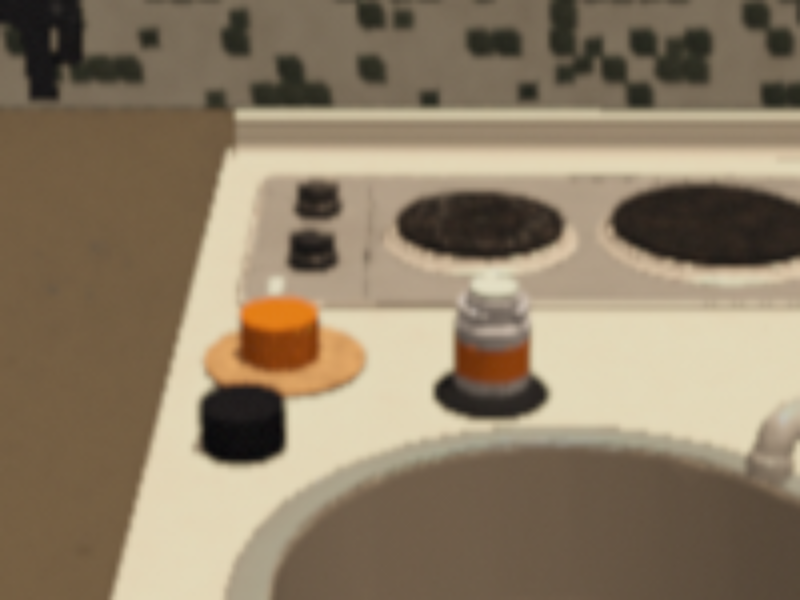

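The lid stands top up at (280,335), well inside the coaster (centred within about 5 mm), and the arm is clear. Handing in.

```bash
python3 -c "
from h import *
print(order.close_job())"
```

```text
the job is handed in; nothing more can be done
None
```

The orange lid is unscrewed and lying top up on the cork coaster, the blue canister was left alone, and the job was handed in at about 24 s on the robot's clock.

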